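# Right the fallen sauce jar in its holder and open it

### The arm

A 6-joint arm with a two-finger parallel gripper is mounted at the origin on the work surface. World frame = base frame: x ahead of the robot, y to its left, z up, the work surface at z = 0. Lengths are in mm, angles in rad, forces in N, time in s.
With the tool pointing down it reaches from about 350 to 925 mm from the base axis. Payload 6.4 kg.
Tool frame: the origin (TCP) lies between the finger pads; the fingertips stand 19 mm ahead of it and the grasp point (between the pads) is the TCP (bot.tip_reach is the distance from the TCP to the fingertips, in mm); z points along the fingers, y is the direction in which the jaws open and shut (so a half turn about z gives the same grasp; the last joint's range is limited). The gripper opens to 94 mm and grips with 3 to 60 N. Pads are 16 mm wide; open, the fingers measure 119 mm over their backs; the gripper's body (75 mm by 177 mm) begins 78 mm behind the grasp point.
Start: joints at [1.004, 0.245, 1.558, -0, 1.339, -0.174], TCP at [248.803, 600.509, 224.455] pointing down, gripper open.
Joint ranges: [-3.13, 3.13], [-1.02, 2.26], [0.13, 2.54], [-0.95, 4.09], [0.21, 2.88], [-2.74, 2.74]. Speed limits (rad/s): [2.57, 2.57, 3.14, 3.14, 3.14, 3.14].

### API

Orientations are given as a 3x3 rotation matrix whose columns are the frame's x, y, z axes.
In Python, from cell import bot gives the robot as it stands. The module is installed in compiled form; this text tells all that it offers. Calls block until the motion is done:
- bot.goto(position, orientation): joint-space move of the TCP to a pose.
- bot.line_to(position, ori=None, rate=150): straight line of the TCP; ori=None keeps the orientation; rate is the mean speed in mm/s.
- bot.movej(angles): joint-space move.
- bot.set_gripper(opening, newtons=None): opening from 0.0 (shut) to 1.0 (fully open); newtons is the grip in N (None keeps the last); returns when the fingers have stopped.
- bot.sleep(seconds).
- bot.solve_ik(position, orientation): joint angles nearest the present ones, or None.
- bot.get_image(name): name is "scene" or "top" or "wrist"; returns (picture, depth): 420x560x3 uint8, red, green, blue; 420x560 float32, mm along the optical axis (not along the pixel's ray), 0 where there is no reading.
- bot.camera_params(name): a dict with "intrinsics" (3x3 intrinsics, pixels), "R" (3x3) and "t" (3): a world point X has camera coordinates R X + t; the wrist camera has in their place "hand_eye" (4x4, takes a point from camera to tool coordinates, whose origin is the TCP and whose axes are the flange's). Camera axes: x right, y down, z forward; pixel columns grow to the right and rows downward; lengths in mm; the calibration is good to about 2 mm. A picture is of the moment at which its call begins: read the wrist's pose just before it. camera_params takes no time and is no camera call.
A pose or a line that the arm cannot do raises bot.MotionError and nothing moves.
- bot.close_job(): hands the job in, once; it reports no verdict.
Trained networks look in the newest picture that a camera, given by its name, has taken for a name from the list of things; names that differ only in an ending like _2 or _b are one class to them, and where a whole thing is asked for, a point or a joint stands for the part that bears it (a point fixed in the world has none). Each returns a list of dicts, best first, with "p" (0 to 1); they miss things now and then, are a little off and sometimes report something else, mostly with a low value. They report only what shows in the picture. A call takes as long as a camera call. They do not tell look-alikes from the thing itself.
- bot.find_in(camera, label): "rect" ([centre column, centre row, width, height] in pixels, round what is visible of it).
- bot.pinpoint(camera, label): "uv" ([column, row] in pixels: a listed point, or the origin of a listed thing).
Readings, each from a call of its own:
- bot.get_time(): time.
- bot.get_joint_positions(): joint angles.
- bot.get_joint_vel(): joint speeds.
- bot.get_effort(): joint torques, N m.
- bot.get_eef_pos(): TCP position.
- bot.get_tcp_rot(): TCP orientation.
- bot.get_contact_force(): force on the tool from outside, world axes, zero at the start.
- bot.get_wrist_torque(): the same for the moment, N m.
- bot.get_grip_width(): opening from 0.0 (shut) to 1.0 (fully open).
Only numpy, scipy, OpenCV 4.12 (cv2) and the standard library are available. Lean on these libraries where they do the work, as an engineer would, in place of code of your own. Each camera call takes 0.05 s, during which the arm holds its last target.

### The job

The square sauce jar has fallen over: stand it upright, cap up and fully down, in the square well of the blue jar holder, which keeps it from spinning. Then unscrew the tight red cap anticlockwise, stop turning as soon as its threads let go, lift it straight off and finish while holding it level in the gripper, one or two finger-widths above the open mouth, with the jar still fully down in the holder. Do not turn the cap before the jar is in the holder, and leave the bowl, the shaker and the spoon alone.

Things in the scene. Friction and masses are not known exactly. Their poses are not given: they have to be found in the camera images.
- jar_mid (a point): Centre of a square amber jar with cap, lying flat on one side at the start; on its axis, 45.5 mm from base and cap top. x runs along the jar from base to cap (level when lying, up when upright); y, z are square to its flat sides. 91 mm tall: glass body 50 x 50 mm, 56 mm tall, with paper label, then shoulder, 32 mm neck, mouth 88 mm from the base. About 0.3 kg; bears a 40 N grip.
- jar_foot (a point): Centre of the underside of the jar's base (45.5 mm behind jar_mid along its x axis); same axes as jar_mid.
- cap_mid (a point): Centre (half-way up) of the loose red ribbed screw cap, 47 mm across, 16.5 mm high; x points out of its flat top. Closed, it lies 37 mm beyond jar_mid along x, 1 mm play. Two lugs hold it: it cannot be lifted until turned anticlockwise (seen from above it) by 57 degrees relative to the jar; from 62 it lifts straight off; stop at 100. Its underside is level with the mouth once risen 13.5 mm.
- cap_turn (a joint): How far the cap has been turned anticlockwise relative to the jar, rad (0.1 of play): 0 tight, free to lift from about 1.1, stop at 1.75. Stiff: 0.3 N m all the way. It is read from a white insert in the mouth that turns with the cap and stays where it is once the cap is off.
- holder_floor (a point): Centre of the floor of the square well of the fixed blue jar holder, 8 mm above the table; z up, x, y along the well's sides. Well 55 x 55 mm, 20 mm deep, its top 6 mm flared about 5 mm outwards per side; walls 79 mm square outside, top 28 mm above the table; grey base plate 109 mm square, 8 mm thick. The jar fits at any of four square turns, with about 5 degrees of twist play.
- bowl: Small orange plastic bowl, 100 mm across and 45 mm high, origin under its centre; leave alone.
- shaker: Clear round shaker with a steel cap, 44 mm across and 85 mm high, origin under its centre; leave alone.
- spoon: Steel spoon 200 mm long lying on the table along its own x axis; leave alone.
There are look-alikes about, which are no part of the job. Of the things like the part that bears cap_mid, leave any that is grey or purple; of the rest the smaller one is meant.

How it is judged (in metres and radians):
On the way, in this order (a step that is already met when the one before it is completed fails the run):
1. the jar stands upright, fully down in the holder, cap still tight (horizontal distance between jar_foot and holder_floor below 0.007 m and z of jar_foot in the frame of holder_floor below 0.003 m and angle between jar_mid's own x axis and vertical below 0.08 rad and value of joint cap_turn below 0.4 rad), for 0.2 s.
2. the cap is unscrewed with the jar still seated, before it is lifted (horizontal distance between jar_foot and holder_floor below 0.007 m and z of jar_foot in the frame of holder_floor below 0.003 m and angle between jar_mid's own x axis and vertical below 0.08 rad and value of joint cap_turn above 0.85 rad and x of cap_mid in the frame of jar_mid below 0.045 m), for 0.05 s.
At the end, for the whole second after the job is handed in: The jar stands upright (within 0.08 rad) and fully down (3 mm) in the holder's well; the cap is unscrewed and held by the fingers alone, clear of the jar, its underside 6 to 50 mm above the mouth, centred over it within 15 mm and level within 0.2 rad (horizontal distance between jar_foot and holder_floor below 0.007 m and z of jar_foot in the frame of holder_floor below 0.003 m and angle between jar_mid's own x axis and vertical below 0.08 rad and value of joint cap_turn above 0.85 rad and x of cap_mid in the frame of jar_mid between 0.05675 and 0.10075 m and horizontal distance between cap_mid and jar_mid below 0.015 m and angle between cap_mid's own x axis and vertical below 0.2 rad and contact force between the fingers and cap above 1 N and contact force between each of cap, the fingers and jar below 0.1 N); the arm keeps its last pose, push and grip.
It fails at once if the cap is turned while the jar is out of the holder (value of joint cap_turn above 0.6 rad and distance between jar_foot and holder_floor above 0.02 m).
It fails at once if the cap is turned on to its stop, far past where its threads let go (value of joint cap_turn above 1.68 rad).
It fails at once if the bowl is moved more than 3 cm (distance of bowl from where it was at the start of the episode above 0.03 m).
It fails at once if the shaker is moved more than 3 cm (distance of shaker from where it was at the start of the episode above 0.03 m).
It fails at once if the spoon is moved more than 3 cm (distance of spoon from where it was at the start of the episode above 0.03 m).
It also fails if it takes over 58 s, if anything falls off the work surface, if the arm or the gripper's body presses on something with over 40 N, if the wrist force passes 120 N, or if a joint passes its speed limit or range.

## Working session

There is one attempt and no reset: what is moved stays moved. The work goes in short steps, each a Python script; the robot and the scene stay as the last script left them, time stands still between calls to the robot, and variables do not carry over. Pictures are saved under pics/ and viewed, and the job is handed in when it is done.

```bash
mkdir -p pics; python3 - <<'E'
from cell import bot
import cv2,numpy as np
np.set_printoptions(precision=3,suppress=True)
for n in ["scene","top"]:
    im,d=bot.get_image(n); cv2.imwrite(f"pics/{n}0.png",im[:,:,::-1]); np.save(f"pics/{n}0d.npy",d)
    c=bot.camera_params(n); print(n,c)
    for l in ["jar_mid","jar_foot","cap_mid","holder_floor"]:
        print(l,bot.pinpoint(n,l))
print(bot.camera_params("wrist"),bot.get_time())
E
```

```text
scene {'intrinsics': array([[473.178,   0.   , 277.898],
       [  0.   , 473.178, 205.744],
       [  0.   ,   0.   ,   1.   ]]), 'R': array([[-0.349,  0.937,  0.   ],
       [ 0.604,  0.226, -0.764],
       [-0.716, -0.267, -0.645]]), 't': array([ 171.209, -336.136, 1523.879])}
jar_mid [{'uv': [346.3, 189.7], 'p': 0.88}]
jar_foot [{'uv': [361.6, 183.2], 'p': 0.73}, {'uv': [204.2, 184.1], 'p': 0.43}]
cap_mid [{'uv': [309.0, 218.1], 'p': 0.86}, {'uv': [342.0, 197.9], 'p': 0.8}]
holder_floor [{'uv': [203.5, 184.6], 'p': 0.8}]
top {'intrinsics': array([[454.085,   0.   , 276.197],
       [  0.   , 454.085, 207.14 ],
       [  0.   ,   0.   ,   1.   ]]), 'R': array([[ 0.008, -1.   ,  0.002],
       [-0.995, -0.008, -0.104],
       [ 0.104, -0.002, -0.995]]), 't': array([  9.023, 617.563, 904.49 ])}
jar_mid [{'uv': [198.6, 275.1], 'p': 0.76}]
jar_foot [{'uv': [195.2, 298.7], 'p': 0.87}]
cap_mid [{'uv': [232.3, 227.7], 'p': 0.98}, {'uv': [139.9, 249.3], 'p': 0.9}, {'uv': [179.5, 225.1], 'p': 0.77}, {'uv': [205.6, 260.6], 'p': 0.7}, {'uv': [284.3, 147.5], 'p': 0.24}]
holder_floor [{'uv': [367.2, 244.1], 'p': 0.58}]
{'intrinsics': array([[333.102,   0.   , 273.485],
       [  0.   , 333.102, 205.926],
       [  0.   ,   0.   ,   1.   ]]), 'hand_eye': array([[  -0.001,   -0.968,   -0.251,   73.136],
       [   1.   ,   -0.001,   -0.001,    0.   ],
       [   0.   ,   -0.251,    0.968, -161.775],
       [   0.   ,    0.   ,    0.   ,    1.   ]])} 0.5
```

View pics/scene0.png

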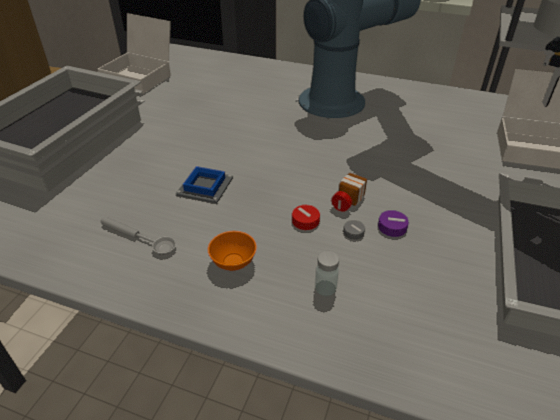

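View pics/top0.png

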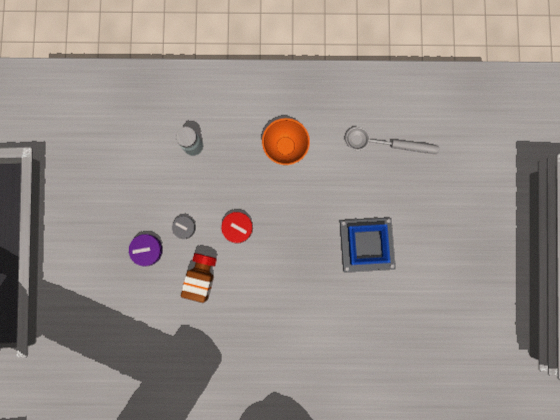

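The top view shows the jar lying at about (198,278) with its cap at (206,259). The holder is at (367,244). The decoys are the larger red cap (237,227), the grey one and the purple one. Next I'll get metric poses from the depth data.

```bash
cat > h.py <<'E'
import numpy as np,cv2
np.set_printoptions(precision=2,suppress=True)
def cloud(d,K,R,t):
    v,u=np.mgrid[:d.shape[0],:d.shape[1]]
    P=np.stack([(u-K[0,2])/K[0,0]*d,(v-K[1,2])/K[1,1]*d,d],-1)
    W=(P-t)@R   # R^T (P-t)
    W[d<=0]=np.nan
    return W
def rect(pts):
    r=cv2.minAreaRect(pts.astype(np.float32)); return r
E
python3 - <<'E'
from h import *
from cell import bot
for n in ["top","scene"]:
    c=bot.camera_params(n); d=np.load(f"pics/{n}0d.npy"); im=cv2.imread(f"pics/{n}0.png")
    W=cloud(d,c["intrinsics"],c["R"],c["t"])
    hsv=cv2.cvtColor(im,cv2.COLOR_BGR2HSV)
    H,S,V=[hsv[...,i].astype(int) for i in range(3)]
    z=W[...,2]
    print(n,"table z",np.nanmedian(z[(S<40)&(abs(z)<15)]))
    blue=(H>100)&(H<130)&(S>150)&(V>60)
    p=W[blue]; p=p[np.isfinite(p[:,0])]; print("blue",len(p),p.min(0),p.max(0),np.median(p,0))
    top=p[p[:,2]>20]; print("blue top",rect(top[:,:2]),np.median(top[:,2]))
    # scan region of jar
    if n=="top": jx=(W[...,0]>0);box=np.zeros_like(blue);box[240:310,175:222]=1
    else: box=np.zeros_like(blue);box[170:215,325:372]=1
    m=box&(z>12); p=W[m]; print("jar",len(p),rect(p[:,:2]),p[:,2].max())
    body=m&(H>7)&(H<25)&(S>80); red=m&((H<6)|(H>174))&(S>150)
    for k,q in (("amber",body),("red",red)):
        p=W[q]; p=p[np.isfinite(p[:,0])];print(k,len(p),rect(p[:,:2]),p.min(0),p.max(0))
E
```

```text
top table z 0.7724806802802257
blue 800 [ 502.19 -218.6     6.74] [ 586.02 -136.18   33.65] [ 543.59 -179.51   27.34]
blue top ((542.9653930664062, -177.81692504882812), (77.80941772460938, 79.36371612548828), 3.5696990489959717) 27.61425901866434
jar 1132 ((473.0379333496094, 168.84976196289062), (50.758419036865234, 90.69052124023438), 76.22797393798828) 56.99336284134333
amber 584 ((465.00555419921875, 170.64105224609375), (50.37552261352539, 72.924560546875), 75.94869995117188) [425.34 143.27  17.48] [502.05 202.22  55.56]
red 194 ((509.1881408691406, 160.72779846191406), (45.908382415771484, 16.547687530517578), 76.55863189697266) [497.94 137.73  17.22] [522.04 183.21  52.13]
scene table z 1.183932208744987
blue 544 [ 503.68 -216.18    8.22] [ 586.29 -133.09   32.64] [ 550.01 -177.47   24.32]
blue top ((544.28759765625, -174.63723754882812), (81.62457275390625, 77.7799301147461), 3.8550634384155273) 26.42946004000095
jar 849 ((475.17816162109375, 171.43943786621094), (52.09934997558594, 92.34574127197266), 77.75479888916016) 54.52290579905377
amber 383 ((474.4621276855469, 173.0789337158203), (48.466739654541016, 90.73876190185547), 76.65213775634766) [427.23 147.96  12.08] [518.82 204.75  54.22]
red 253 ((512.9552001953125, 166.22023010253906), (28.69822883605957, 44.97140121459961), 17.637271881103516) [492.47 142.23  12.12] [524.02 187.18  50.48]
```

```bash
cat >> h.py <<'E'
from math import *
UP=np.array([0,0,1.])
def hd(deg): return np.array([cos(radians(deg)),sin(radians(deg)),0])
def R_grasp(yaw,t,flip=1):
    a=hd(yaw); z=-UP*cos(radians(t))-a*sin(radians(t)); y=np.cross(UP,a)*flip
    return np.column_stack([np.cross(y,z),y,z])
def R_place(yaw,t,flip=1):
    # yaw: direction a' (tool heading, horizontal part)
    a=hd(yaw); z=a*cos(radians(t))-UP*sin(radians(t)); y=np.cross(-a,UP)*-1
    # grasp frame: (a,y,up)->(up, y', -h..)
    # rotation taking a->UP, UP->-a_
    y=np.cross(-a,UP)*flip
    return np.column_stack([np.cross(y,z),y,z])
E
python3 - <<'E'
from h import *
from cell import bot
a=hd(-13.8); J=np.array([473.5,169.5,25.5]); 
for fl in (1,-1):
  for t in (0,15,30,45,60):
    Rg=R_grasp(-13.8,t,fl)
    g=J-0*a
    r=[bot.solve_ik(g,Rg), bot.solve_ik(g-Rg[:,2]*100,Rg)]
    o=[]
    for yaw in (3.6,-86.4,93.6,183.6):
        # consistency: jar axis in tool frame same
        Rp=R_place(yaw,t,fl)
        assert np.allclose(Rg.T@a,Rp.T@UP), (Rg.T@a,Rp.T@UP)
        p=np.array([543.3,-177,53.5])
        o.append([yaw,bot.solve_ik(p,Rp),bot.solve_ik(p+[0,0,110],Rp)])
    print(fl,t,r)
    for q in o: print("   ",q)
E
```

```text
1 0 [array([ 0.12,  0.19,  2.04, -0.  ,  0.92, -1.21]), array([ 0.12,  0.02,  2.  , -0.  ,  1.12, -1.21])]
    [3.6, array([-0.93,  0.6 ,  2.27,  2.13,  1.43,  1.8 ]), array([-0.93,  0.21,  2.39,  2.08,  1.29,  2.04])]
    [-86.4, None, None]
    [93.6, array([-0.82,  0.99,  1.38,  0.85,  2.14,  2.13]), array([-0.82,  0.79,  1.46,  0.92,  2.22,  2.24])]
    [183.6, array([-0.34,  1.17,  1.02, -0.63,  2.42,  1.07]), array([-0.34,  0.99,  1.1 , -0.7 ,  2.5 ,  0.98])]
1 15 [array([ 0.07,  0.32,  1.89,  0.09,  1.18, -1.3 ]), array([ 0.06,  0.22,  1.81,  0.08,  1.37, -1.29])]
    [3.6, array([-0.91,  0.37,  2.34,  2.02,  1.09,  1.97]), array([-0.91, -0.02,  2.41,  1.84,  0.98,  2.32])]
    [-86.4, None, None]
    [93.6, array([-0.81,  0.85,  1.45,  0.73,  1.96,  2.11]), array([-0.81,  0.67,  1.49,  0.78,  2.06,  2.22])]
    [183.6, array([-0.34,  1.04,  1.11, -0.49,  2.22,  1.15]), array([-0.34,  0.88,  1.15, -0.54,  2.32,  1.07])]
1 30 [array([ 0.04,  0.47,  1.74,  0.14,  1.43, -1.34]), array([ 0.02,  0.43,  1.61,  0.13,  1.61, -1.34])]
    [3.6, array([-0.85,  0.19,  2.34,  1.77,  0.78,
[... 2876 characters left out ...]
, None]
    [93.6, array([-0.75,  0.58,  1.62,  0.51,  1.57, -0.98]), array([-0.75,  0.42,  1.61,  0.52,  1.72, -0.89])]
    [183.6, array([-0.38,  0.74,  1.37, -0.31,  1.76, -1.95]), array([-0.38,  0.59,  1.36, -0.32,  1.91, -2.  ])]
-1 60 [array([0.  , 0.79, 1.47, 0.22, 1.91, 1.77]), array([-0.02,  0.85,  1.24,  0.22,  2.07,  1.79])]
    [3.6, array([-0.67,  0.1 ,  2.16,  0.66,  0.58,  0.33]), array([-0.67, -0.12,  2.12,  0.49,  0.79,  0.55])]
    [-86.4, None, None]
    [93.6, array([-0.69,  0.46,  1.7 ,  0.38,  1.37, -0.9 ]), array([-0.69,  0.3 ,  1.67,  0.37,  1.54, -0.83])]
    [183.6, array([-0.41,  0.58,  1.53, -0.23,  1.51, -1.97]), array([-0.41,  0.44,  1.5 , -0.23,  1.68, -2.01])]
```

```bash
cat >> h.py <<'E'
def Rdown(yaw):  # tool y along yaw dir
    y=hd(yaw); z=-UP; return np.column_stack([np.cross(y,z),y,z])
def wrist_pose(bot):
    T=np.eye(4);T[:3,:3]=bot.get_tcp_rot();T[:3,3]=bot.get_eef_pos()
    return T
def wlook(bot,name):
    T=wrist_pose(bot); im,d=bot.get_image("wrist"); c=bot.camera_params("wrist")
    M=T@c["hand_eye"]; cv2.imwrite(f"pics/{name}.png",im[:,:,::-1]); np.savez(f"pics/{name}.npz",d=d,M=M)
    R=M[:3,:3].T; t=-R@M[:3,3]
    return im,d,cloud(d,c["intrinsics"],R,t)
def masks(im):
    hsv=cv2.cvtColor(im,cv2.COLOR_RGB2HSV); H,S,V=[hsv[...,i].astype(int) for i in range(3)]
    return dict(blue=(H>100)&(H<130)&(S>150)&(V>60),amber=(H>6)&(H<25)&(S>80),red=((H<6)|(H>174))&(S>150))
E
python3 - <<'E'
from h import *
from cell import bot
def best(p,yaws):
    q0=bot.get_joint_positions(); o=[]
    for y in yaws:
        R=Rdown(y); q=bot.solve_ik(p,R)
        if q is not None: o.append((np.abs(np.array(q)-q0).max(),y))
    return min(o)[1]
for n,p in (("whold",(543,-177,180)),("wjar",(473.5,169.5,200))):
    y=best(p,(0,90,180,-90)); bot.goto(p,Rdown(y)); bot.sleep(.2)
    im,d,W=wlook(bot,n); m=masks(im); z=W[...,2]
    print(n,bot.get_time(),bot.get_eef_pos(),"table",np.nanmedian(z[abs(z)<8]))
    if n=="whold":
        P=W[m["blue"]&(z>22)]; print(rect(P[:,:2]),np.median(P[:,2]))
    else:
        X=W[...,0];Y=W[...,1]
        near=np.hypot(X-473.5,Y-169.5)<75
        P=W[near&(z>15)]; print(rect(P[:,:2]),P[:,2].max(),np.percentile(P[:,2],50))
        for k in ("amber","red"):
            Q=W[near&m[k]&(z>15)]; print(k,rect(Q[:,:2]),Q[:,2].max())
E
```

```text
whold 3.675 [ 543.11 -176.69  180.  ] table 1.480373881013667
((542.2118530273438, -176.1154022216797), (79.14837646484375, 77.97457885742188), 3.80960750579834) 28.538709556927778
wjar 5.2583 [473.86 168.82 199.91] table 1.4540596968078048
((473.783203125, 175.3953857421875), (132.117431640625, 92.47700500488281), 79.77055358886719) 317.2860821777882 296.8278894388577
amber ((465.46484375, 163.91665649414062), (109.74082946777344, 81.6588134765625), 89.84178924560547) 314.4420459006693
red ((507.9743347167969, 163.2882080078125), (44.91224670410156, 18.891265869140625), 77.02667236328125) 50.59084306089179
```

```bash
python3 - <<'E'
from h import *
from cell import bot
c=bot.camera_params("wrist");f=np.load("pics/wjar.npz");M=f["M"];R=M[:3,:3].T
W=cloud(f["d"],c["intrinsics"],R,-R@M[:3,3]); z=W[...,2]
near=np.hypot(W[...,0]-473.5,W[...,1]-169.5)<75
im=cv2.imread("pics/wjar.png")[:,:,::-1].copy(); m=masks(im)
P=W[near&(z>15)&(z<70)]; print(rect(P[:,:2]),P[:,2].max())
P=W[near&(z>45)&(z<70)]; print(rect(P[:,:2]),np.median(P[:,2]))
P=W[near&(z>15)&(z<70)&m["amber"]]; print(rect(P[:,:2]))
a=hd(-13);P=W[near&(z>15)&(z<70)]; s=P[:,:2]@a[:2]; print(np.percentile(s,[0,1,99,100]))
E
```

```text
((472.6988525390625, 171.30551147460938), (50.864810943603516, 91.6630859375), 76.68157958984375) 54.0550655831332
((472.5240478515625, 171.35540771484375), (50.868553161621094, 91.28675079345703), 76.7024154663086) 51.30340465075892
((464.9144592285156, 173.318359375), (50.878257751464844, 75.0077133178711), 77.59185028076172)
[376.32 378.73 467.51 467.89]
```

View pics/wjar.png

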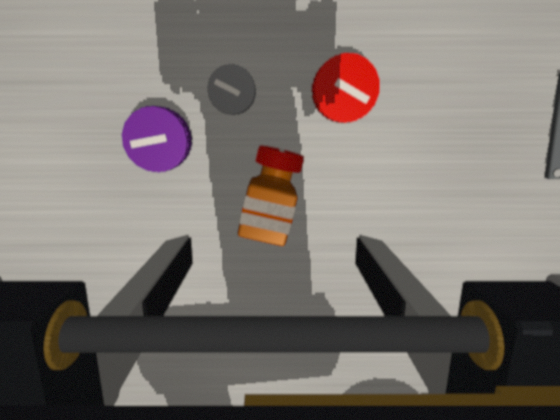

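View pics/whold.png

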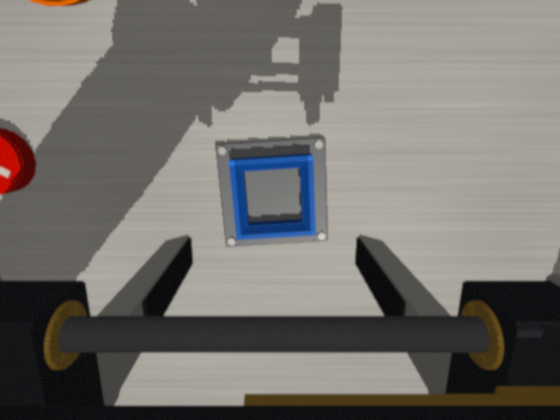

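```bash
python3 - <<'E'
from h import *
from cell import bot
a=hd(-13.4); J=np.array([472.7,171,25.5]); R=R_grasp(-13.4,45,1)
bot.goto(J-R[:,2]*110,R); bot.line_to(J,rate=120)
print(bot.get_contact_force(),bot.get_eef_pos())
bot.set_gripper(0.0,30); print(bot.get_grip_width()*94,bot.get_contact_force(),bot.get_eef_pos(),bot.get_time())
bot.line_to(J+[0,0,180]); bot.sleep(.2)
print(bot.get_contact_force(),bot.get_wrist_torque())
Rp=R_place(183.7,45,1)
bot.goto([542.4,-176.5,210],Rp); bot.sleep(.3)
print(bot.get_eef_pos(),bot.get_grip_width()*94,bot.get_time())
for n in ("scene","top"):
    im,d=bot.get_image(n); cv2.imwrite(f"pics/{n}1.png",im[:,:,::-1]); np.save(f"pics/{n}1d.npy",d)
im,d,W=wlook(bot,"w1")
E
```

```text
[-0.42 -0.51  0.58] [473.74 170.92  26.09]
49.92314965450896 [ 0.29  0.39 -0.32] [472.67 171.03  25.49] 9.65
[-0.08 -0.29 -3.69] [-0.06 -0.57  0.02]
[ 542.44 -176.3   210.02] 49.54230530369942 13.5833
```

```bash
python3 - <<'E'
import cv2,numpy as np
a=cv2.imread("pics/scene1.png")[60:220,130:330];b=cv2.imread("pics/top1.png")[150:310,280:480];c=cv2.imread("pics/w1.png")
a=cv2.resize(a,(400,320),interpolation=3);b=cv2.resize(b,(400,320),interpolation=3)
c=cv2.resize(c,(373,280))
o=np.zeros((600,800,3),np.uint8);o[:320,:400]=a;o[:320,400:]=b;o[320:,:373]=c;cv2.imwrite("pics/m1.png",o)
E
```

```text
(no output)
```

View pics/m1.png

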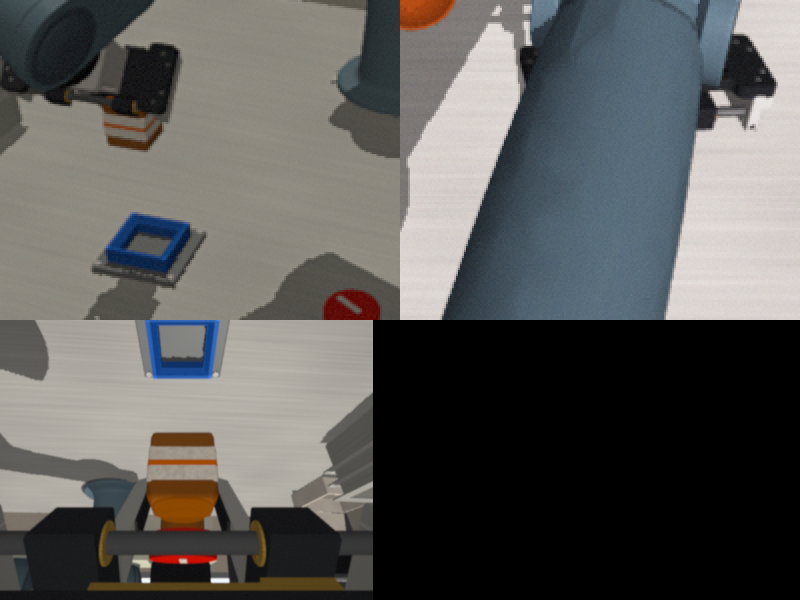

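The wrist view shows the jar held upright between the fingers at about (275,460/1.5) with the cap at the bottom, and the holder ahead of it. I'll check how far it tilts in the grasp and where its base is.

```bash
python3 - <<'E'
from h import *
from cell import bot
c=bot.camera_params("wrist");f=np.load("pics/w1.npz");M=f["M"];R=M[:3,:3].T
W=cloud(f["d"],c["intrinsics"],R,-R@M[:3,3])
sub=W[180:240,228:318].reshape(-1,3); sub=sub[np.isfinite(sub[:,0])&(np.linalg.norm(sub[:,:2]-[542,-176],axis=1)<45)]
n=np.linalg.svd(sub-sub.mean(0))[2][2] if len(sub)<3000 else np.linalg.eigh(np.cov(sub.T))[1][:,0]
print(len(sub),sub.mean(0),n*np.sign(n[0]),"tilt deg",np.degrees(np.arcsin(n[2]*np.sign(n[0]))))
r=(sub-sub.mean(0))@n; print("resid",r.std()); print("offset of face from tcp",(sub.mean(0)-bot.get_eef_pos())@n)
im=cv2.imread("pics/w1.png")[:,:,::-1].copy(); m=masks(im)
near=(np.linalg.norm(W[...,:2]-[542,-176],axis=-1)<60)&(W[...,2]>120)&(W[...,2]<260)
P=W[near&m["amber"]]; print("lowest",np.percentile(P[:,2],[0,1,3]))
print("y range", np.percentile(P[:,1],[1,99]), np.percentile(P[:,0],[1,99]))
E
```

```text
5384 [ 566.86 -174.09  192.97] [ 1.    0.07 -0.01] tilt deg -0.6262368221281878
resid 0.5545510030560268
offset of face from tcp 24.74469201497221
lowest [167.05 168.95 170.53]
y range [-198.83 -151.02] [542.23 568.66]
```

```bash
python3 - <<'E'
from h import *
from cell import bot
bot.line_to([542.4,-176.5,78]); bot.sleep(.2); f0=bot.get_contact_force(); print(f0)
z=78
while z>48:
    z-=2 if z>57 else 1
    bot.line_to([542.4,-176.5,z],rate=40); f=bot.get_contact_force()-f0
    print(z,bot.get_eef_pos(),f)
    if f[2]>8 or np.hypot(f[0],f[1])>12: break
print(bot.get_time())
E
```

```text
[ 1.19  0.12 -2.56]
76 [ 542.31 -176.47   75.96] [-2.15 -0.04  0.07]
74 [ 542.25 -176.45   73.76] [-1.72 -0.58  0.27]
72 [ 542.28 -176.44   71.8 ] [-0.9   0.51  0.34]
70 [ 542.29 -176.45   69.8 ] [-1.16 -0.42  0.35]
68 [ 542.29 -176.44   67.83] [-1.01 -0.82  0.1 ]
66 [ 542.29 -176.47   65.83] [-0.76  0.79  0.96]
64 [ 542.28 -176.44   63.8 ] [-1.24 -1.25  0.04]
62 [ 542.3  -176.46   61.82] [-2.16  0.15 -0.78]
60 [ 542.28 -176.47   59.82] [-1.45 -0.31  0.2 ]
58 [ 542.28 -176.43   57.82] [-0.76 -0.27  0.79]
56 [ 542.32 -176.46   55.84] [-1.95 -0.09  0.37]
55 [ 542.37 -176.47   54.92] [-0.91 -0.34  1.27]
54 [ 542.37 -176.48   53.95] [-1.73  0.05  0.51]
53 [ 542.53 -176.58   53.55] [-0.85  0.22  4.43]
52 [ 542.59 -176.59   53.54] [-2.08  0.16  8.54]
18.7167
```

```bash
python3 - <<'E'
from h import *
from cell import bot
bot.line_to([542.4,-176.5,53.5],rate=40)
bot.set_gripper(1.0); R=bot.get_tcp_rot(); p=bot.get_eef_pos()
bot.line_to(p-R[:,2]*130)
p=[542.4,-176.5,230]
for y in range(-180,180,30): 
    q=bot.solve_ik(p,Rdown(y)); print(y,q)
E
```

```text
-180 [-0.51  0.06  1.76 -0.    1.33  2.63]
-150 [-0.51  0.06  1.76 -0.    1.33  2.1 ]
-120 [-0.51  0.06  1.76 -0.    1.33  1.58]
-90 [-0.51  0.06  1.76 -0.    1.33  1.06]
-60 [-0.51  0.06  1.76 -0.    1.33  0.53]
-30 [-0.51  0.06  1.76 -0.    1.33  0.01]
0 [-0.51  0.06  1.76 -0.    1.33 -0.51]
30 [-0.51  0.06  1.76 -0.    1.33 -1.04]
60 [-0.51  0.06  1.76 -0.    1.33 -1.56]
90 [-0.51  0.06  1.76 -0.    1.33 -2.08]
120 [-0.51  0.06  1.76 -0.    1.33 -2.61]
150 None
```

```bash
cat >> h.py <<'E'
def caplook(bot,name):
    im,d,W=wlook(bot,name); m=masks(im); z=W[...,2]
    near=np.linalg.norm(W[...,:2]-[542,-176],axis=-1)<60
    lid=near&(z>85)&(z<110)
    P=W[lid]; P=P[np.isfinite(P[:,0])]
    (cx,cy),r=cv2.minEnclosingCircle(P[:,:2].astype(np.float32))
    print("cap",len(P),(cx,cy),r,"top z",np.median(P[:,2]))
    S=cv2.cvtColor(im,cv2.COLOR_RGB2HSV)[...,1]
    w=lid&(S<110)&(im[...,1]>90)
    Q=W[w]; 
    if len(Q)>10: print("mark",len(Q),rect(Q[:,:2]))
    b=near&(z>40)&(z<110); B=W[b]; print("jar",rect(B[:,:2]),np.percentile(z[near&m["amber"]&(z<90)],[5,50,95]) if (near&m["amber"]).any() else None)
E
python3 - <<'E'
from h import *
from cell import bot
bot.goto([542.4,-176.5,230],Rdown(-70)); bot.sleep(.2)
caplook(bot,"w2"); print(bot.get_time(),bot.get_joint_positions())
E
```

```text
cap 2178 (541.4099731445312, -176.79823303222656) 24.141191482543945 top z 100.41301901309347
mark 175 ((536.986572265625, -177.5329132080078), (26.535152435302734, 5.615523338317871), 4.679749011993408)
jar ((542.5503540039062, -176.26141357421875), (50.12107849121094, 50.350093841552734), 3.6682307720184326) [39.57 64.81 84.84]
21.95 [-0.51  0.06  1.76 -0.    1.33  0.71]
```

View pics/w2.png

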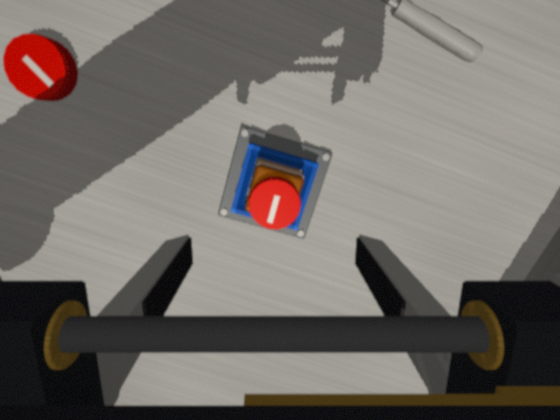

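```bash
python3 - <<'E'
from h import *
from cell import bot
C=np.array([542.2,-176.5])
bot.line_to([*C,130]); bot.line_to([*C,95],rate=80); print(bot.get_contact_force())
bot.set_gripper(0.0,45); bot.sleep(.2)
print(bot.get_grip_width()*94,bot.get_contact_force(),bot.get_wrist_torque(),bot.get_eef_pos())
for y in range(-65,6,10):
    bot.goto([*C,95],Rdown(y))
    R=bot.get_tcp_rot(); print(y,np.degrees(atan2(R[1,1],R[0,1])),bot.get_wrist_torque(),bot.get_contact_force(),bot.get_eef_pos())
bot.sleep(.2)
print(bot.get_grip_width()*94,bot.get_time(),bot.get_joint_positions())
E
```

```text
[ 0.23  0.55 -0.07]
46.135989218934135 [0.45 0.58 0.73] [-0.    0.16  0.02] [ 542.2  -176.5    95.02]
-65 -65.1201642122594 [0.   0.14 0.01] [-0.71  0.84  0.16] [ 542.25 -176.51   95.04]
-55 -55.26860778407344 [ 0.16  0.33 -0.17] [-1.48  1.21  2.24] [ 542.15 -176.3    95.09]
-45 -45.319126239801406 [ 0.29  0.32 -0.13] [-0.68  1.46  2.6 ] [ 542.14 -176.35   95.06]
-35 -35.33659145407901 [ 0.3   0.42 -0.21] [-0.75  1.44  3.35] [ 542.15 -176.4    95.07]
-25 -25.34022768841941 [ 0.26  0.44 -0.21] [-1.81  1.48  2.53] [ 542.12 -176.42   95.04]
-15 -15.345492255208724 [ 0.26  0.52 -0.14] [-2.27  2.13  4.36] [ 542.14 -176.5    95.06]
-5 -5.349574507643193 [ 0.29  0.6  -0.22] [-2.1   2.5   3.52] [ 542.16 -176.56   95.06]
5 4.65110538078183 [ 0.16  0.58 -0.19] [-3.5   1.06  3.36] [ 542.15 -176.6    95.04]
45.903513127886164 26.85 [-0.51  0.21  1.85 -0.    1.08 -0.6 ]
```

```bash
python3 - <<'E'
from h import *
from cell import bot
bot.set_gripper(1.0); bot.line_to([542.2,-176.5,230]); bot.sleep(.2)
caplook(bot,"w3"); print(bot.get_time())
im,d=bot.get_image("scene"); cv2.imwrite("pics/s3.png",im[:,:,::-1])
E
```

```text
cap 2166 (541.2919921875, -176.51211547851562) 23.9005126953125 top z 100.3574121357241
mark 152 ((540.054931640625, -181.47186279296875), (25.64763069152832, 5.3493523597717285), 77.37367248535156)
jar ((541.4307250976562, -174.9446563720703), (50.17439270019531, 49.46125030517578), 9.635666847229004) [47.79 64.95 84.82]
29.025
```

View pics/w3.png

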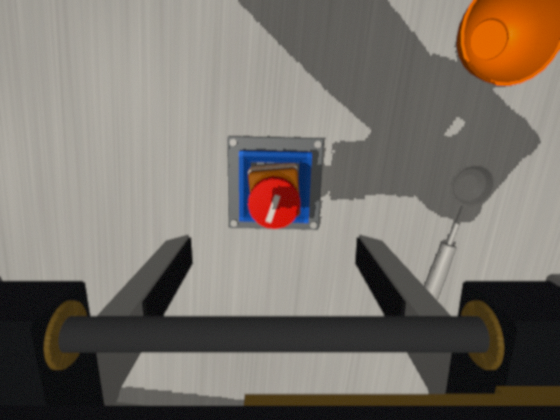

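Relative to the jar, the cap has turned about 67° (mark at 77.4°, jar at 9.6°). That only just clears the release angle, so I'll regrip, add 8° and lift carefully.

```bash
python3 - <<'E'
from h import *
from cell import bot
C=np.array([542.0,-176.5])
bot.line_to([*C,130]); bot.line_to([*C,95],rate=80)
bot.set_gripper(0.0,40); bot.sleep(.2)
print(bot.get_grip_width()*94,bot.get_contact_force(),bot.get_wrist_torque())
bot.goto([*C,95],Rdown(12.7)); bot.sleep(.2)
R=bot.get_tcp_rot();print(np.degrees(atan2(R[1,1],R[0,1])),bot.get_wrist_torque(),bot.get_contact_force())
f0=bot.get_contact_force()
for z in range(96,136,2):
    bot.line_to([*C,z],rate=40); f=bot.get_contact_force(); print(z,f)
    if f[2]-f0[2]<-6: print("HELD"); break
bot.sleep(.3)
for n in ("scene","top"):
    im,d=bot.get_image(n); cv2.imwrite(f"pics/{n}4.png",im[:,:,::-1])
wlook(bot,"w4")
print(bot.get_time(),bot.get_eef_pos(),bot.get_grip_width()*94)
a=cv2.imread("pics/scene4.png")[100:220,130:280];c=cv2.imread("pics/w4.png")
o=np.zeros((600,800,3),np.uint8);o[:320,:400]=cv2.resize(a,(400,320),interpolation=3);o[320:,:373]=cv2.resize(c,(373,280));cv2.imwrite("pics/m4.png",o)
E
```

```text
46.557803065416394 [-0.29  0.33  1.02] [-0.01  0.11 -0.02]
12.60887516045161 [-0.16  0.25 -0.15] [-1.61 -1.3   0.78]
96 [-1.06 -1.12  0.56]
98 [-0.52 -0.84 -0.23]
100 [ 0.31 -0.58 -0.93]
102 [-1.13 -0.53 -0.54]
104 [ 0.17 -0.58  0.15]
106 [-0.88  0.66 -1.1 ]
108 [ 0.17 -0.31 -0.34]
110 [-0.79  1.25  0.01]
112 [-0.06 -0.24 -0.53]
114 [ 0.1   0.03 -1.55]
116 [-0.15  0.36 -0.53]
118 [ 0.37 -0.55 -0.76]
120 [-0.58  0.49 -0.81]
122 [-0.14  0.07 -0.77]
124 [-0.34  0.59 -0.57]
126 [-0.9   0.47  0.17]
128 [ 0.06 -0.48 -0.42]
130 [0.08 0.65 0.06]
132 [-0.15  0.15 -0.63]
134 [-0.14  0.61 -0.58]
37.3917 [ 541.97 -176.47  133.94] 46.61775984944151
```

View pics/m4.png

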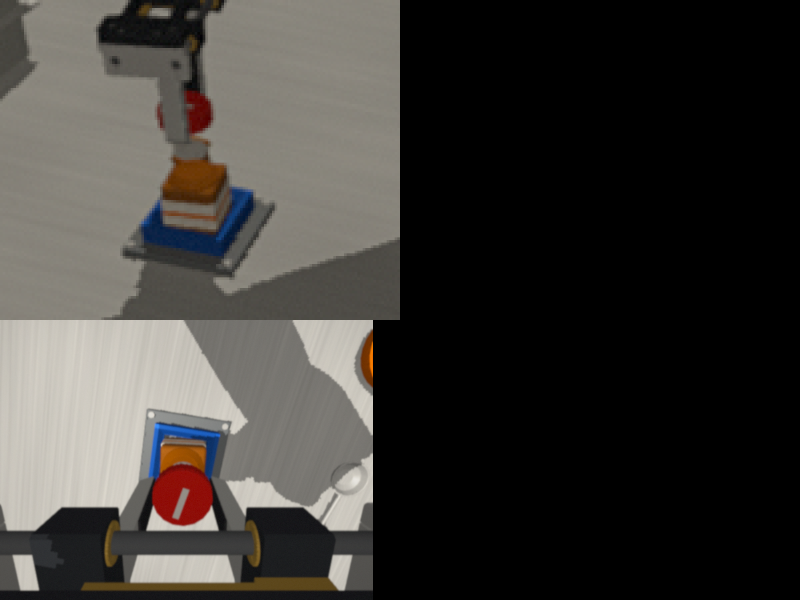

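```bash
python3 - <<'E'
from h import *
from cell import bot
c=bot.camera_params("wrist");f=np.load("pics/w4.npz");M=f["M"];R=M[:3,:3].T
W=cloud(f["d"],c["intrinsics"],R,-R@M[:3,3]); im=cv2.imread("pics/w4.png")[:,:,::-1].copy(); m=masks(im)
near=np.linalg.norm(W[...,:2]-[542,-176],axis=-1)<35; z=W[...,2]
k=cv2.erode((m["red"]&near&(z>120)).astype(np.uint8),np.ones((5,5)))>0
P=W[k]; z0=np.median(P[:,2]); P=P[abs(P[:,2]-z0)<6]
A=np.c_[P[:,:2]-P[:,:2].mean(0),np.ones(len(P))]; s=np.linalg.lstsq(A,P[:,2],rcond=None)[0]
print(len(P),z0,"tilt rad",np.hypot(*s[:2])); print(cv2.minEnclosingCircle(P[:,:2].astype(np.float32)))
B=W[near&m["amber"]&(z<95)]; print("jar",np.percentile(B[:,2],[5,50,95,100]))
top=W[near&m["amber"]&(z>55)&(z<70)]; print(rect(top[:,:2]),np.median(top[:,2]))
E
```

```text
4460 139.33703565842177 tilt rad 0.021004804348954013
((541.1992797851562, -175.66920471191406), 22.897809982299805)
jar [47.19 66.52 92.22 94.28]
((539.614501953125, -166.7897491455078), (48.876224517822266, 31.960803985595703), 9.977139472961426) 65.45558730929686
```

```bash
python3 -c "
from cell import bot
bot.close_job(); print(bot.get_time(),bot.get_grip_width()*94)"
```

```text
the job is handed in; nothing more can be done
the job is handed in; nothing more can be done
```

I handed the job in at about 37 s. The jar is standing upright and fully down in the holder, and the unscrewed cap is held level above its mouth. No verdict was reported, so the result rests on my own checks.

- **Jar in the holder:** I gripped the lying jar at a 45° tilt, stood it up and lowered it until it touched the well floor at the expected height. Sideways forces stayed at about 2 N or less. The cap's white mark was still in line with the jar then, so I took the cap as tight.
- **Unscrewing:** A first turn of about 75° at the gripper turned the cap about 67° relative to the jar, because the jar took up about 6° of twist play. That only just cleared the release angle, so I regripped and turned 8° more, to about 75° (1.3 rad) in total. I did not measure the cap mark again after that second turn.
- **Lift:** The cap came straight off with no pull on the wrist.
- **Last look:** The cap was level within about 0.02 rad, 1–2 mm off centre, with its underside about 25 mm above the mouth. The jar's shoulder was at its seated height, and no check failed or disagreed.
- **Bowl, shaker and spoon:** I never went near them, but I did not re-measure where they were.

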